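# Clear a hotplate ring and slide the wax pan over

### The job

The little wax pan has to go over to the other marked ring of the hotplate, but someone left the ear defenders standing there: first hang them gently astride the free part of the tool rail, band over the bar with a cup on each side, and let go. Then slide the pan across without lifting or tipping it, round the dye bottle, until its base lies wholly inside the other ring with the handle pointing straight to the front edge of the hotplate. Do not shift the bottle, pliers, hammer or tub, and do not knock the strip lamp.

Things in the scene. Friction and masses are not known exactly. Their poses are not given: they have to be found in the camera images.
- hob: Flat two-ring hotplate fixed on the bench, 300 (its x) x 440 (its y) x 40 mm, white top with two thin dark circles. Origin: centre of its underside, so its top is 40 mm above. Its -x side is the front edge, facing the robot; yaw varies. The rings (inner radius 70 mm) are centred at y +110 mm and y -110 mm on its midline.
- ring_left (a point): Centre of the +y marked ring, on the hotplate's top surface.
- ring_right (a point): Centre of the -y marked ring, on the hotplate's top surface.
- pan: Small steel saucepan without lid, loose on one of the rings, about 0.45 kg; 116 mm across, rim 58 mm high, open. Origin: centre of its underside. Straight black handle along its own -x, 16 mm wide (y), 14 mm high, centreline 48 mm above the origin, from 63 to 145 mm from the centre. Which ring it starts on and its yaw vary.
- muffs: Ear defenders, grey cups, black band, rigid, 0.22 kg, standing on their cups on the other ring. Origin: middle of the underside. Cups at +y and -y, 60 mm (x) x 74 mm high, from 41 to 77 mm off the middle. Strips rise from the cups and lean in to the crown pad: 34 mm wide (x), 56 mm long (y), 117 to 135 mm above the origin; pinch it across x from above.
- muffs_crown (a point): Middle of the flat underside of the crown pad, 117 mm above the underside of the cups: this rests on the bar when hung.
- rail: Tool rail fixed on the bench: a 16 mm steel bar along its own x, 340 mm long, top of the bar 155 mm above the bench, on wooden posts (14 mm thick, 30 mm wide, up to 150 mm) at x +165 and -165 mm, with 120 mm long feet. Origin: on the bench under the middle of the bar.
- pliers: Pliers hung loosely astride the rail. Origin: where their joint rests on top of the bar. 14 mm wide along the bar; head reaches 31 mm above the bar, handles 100 mm below on both sides (to 35 mm off the bar). Leave alone.
- bottle: Amber dye bottle standing on the hotplate between the rings, nearer its back; 38 mm across, 85 mm high; origin: centre of its underside. Leave alone.
- lamp: Long aluminium strip lamp fixed over the front of the hotplate. Bar along its y: 500 mm long, 65 mm deep (x), underside 198 and top 225 mm above the bench, on 14 mm posts at y +-241 mm. Origin: on the bench below the bar's middle. It hangs over the pan's handle, so the handle is reached only with the tool tilted in under it.
- hammer: Hammer lying on the bench in front of the hotplate, about 280 mm long, head to its +x; origin: centre of its underside. Leave alone.
- tub: White open plastic tub, 100 x 140 x 60 mm, on the bench beyond the hotplate's -y end; origin: centre of its underside. Leave alone.
Things that resemble listed ones, but are neither listed nor needed, are in the scene too. What is shaped like the pan but red or yellow is not meant.

How it is judged:
By the outcome, as a careful person would: the job done as asked, in the order asked, and still so for the second after the job is handed in, with the robot touching nothing.
It also fails if it takes over 61 s, if anything falls off the work surface, if the arm or the gripper's body presses on something with over 40 N, if the wrist force passes 120 N, or if a joint passes its speed limit or range.

### The arm

A 7-joint arm with a two-finger parallel gripper is mounted at the origin on the work surface. World frame = base frame: x ahead of the robot, y to its left, z up, the work surface at z = 0. Lengths are in m, angles in rad, forces in N, time in s.
With the tool pointing down it reaches from about 0.35 to 0.9 m from the base axis. Payload 8.1 kg.
Tool frame: the origin (TCP) lies on the centre line of the jaws, within the pads' length; the fingertips stand 11 mm ahead of it and the grasp point (between the pads) lies 8 mm behind it (arm.nose_length is the distance from the TCP to the fingertips, in m); z points along the fingers, y is the line along which they close (so a half turn about z gives the same grasp; the last joint's range is limited). The gripper opens to 92 mm and grips with 3 to 60 N. Pads are 19 mm wide; open, the fingers measure 130 mm over their backs; the gripper's body (75 mm by 190 mm) begins 47 mm behind the grasp point.
Start: joints at [1.174, 0.434, 0.025, 1.573, -0.012, 1.134, -0.075], TCP at [0.181, -0.598, 0.238] pointing down, gripper open.
Joint ranges: [-2.62, 2.62], [-0.44, 2.09], [-1.27, 1.32], [0.08, 2.57], [-1.32, 4.46], [0.12, 2], [-2.74, 2.74]. Speed limits (rad/s): [2.22, 2.22, 3.01, 3.01, 3.14, 3.14, 3.14].

### API

Orientations are given as a rotation vector (axis times angle).
In Python, from cell import arm gives the robot as it stands.
- The arm moves only by the tool jog_arm, never from a script. Its argument "moves" is a list of rows, each a list of 4 numbers: the shift along the tool's x, y, z in m, then the turn about the tool's z in rad. In form: [[tx, ty, tz, spin], ...]. A call has 1 to 20 rows; each row is the pose to reach, as a shift and turn from the pose commanded when the call began, along the tool's axes at that moment; what a row does not reach only later rows make up. A row lasts 1/8 s, in which the tool goes at most 62.5 mm and 10.7 degrees, less where a joint would pass 70% of its speed; a pose out of reach is approached as far as the arm can. A call with a gripper value outside its range is refused whole. "hand" is the finger opening in m, from 0 to 0.0918, set as the call begins (left out, the last holds). The fingers move at their own pace and stop on an object; "newtons" is the grip in N (left out, the last holds). Time passes only in rows, so rows that repeat a pose let the fingers close. It gives the time, the measured TCP pose, the force, the opening and the grip force at its end, in the units of the state.
- arm.observe(): the state, without advancing time (a new reading comes with each control period).
- arm.get_image(name): name is "side" or "top"; returns a dict with "color" (400x640x3 uint8, red, green, blue), "z_map" (400x640 float32, m along the optical axis (not along the pixel's ray), 0 where there is no reading), "fx", "fy", "cx", "cy" (pixels), "rvec" (rotation vector, rad) and "tvec" (3), from world to camera coordinates, as OpenCV has them. Camera axes: x right, y down, z forward; pixel columns grow to the right and rows downward; lengths in m; the calibration is good to about 2 mm. A picture is of the moment at which its call begins.
- arm.sign_off(): hands the job in; it is judged then, once.
The state is a dict: "clock": time; "joints": joint angles; "dq": joint speeds; "joint_efforts": joint torques, N m; "position": TCP position; "ee_rot": TCP orientation; "force": force on the tool from outside, world axes, zero at the start; "ft_torque": the same for the moment, N m; "width": opening from 0.0 (shut) to 1.0 (fully open); "gripper_force": force on a finger pad.
Only numpy, scipy, OpenCV 4.12 (cv2) and the standard library are available. Lean on these libraries where they do the work, as an engineer would, in place of code of your own. Each camera call takes 0.05 s, during which the arm holds its last target. There are 200 camera calls.

## Working session

There is one attempt and no reset: what is moved stays moved. The work goes in short steps, Python scripts to look and compute and a tool call to move; the robot and the scene stay as the last step left them, time stands still between calls to the robot, and variables do not carry over. Pictures are saved under pics/ and viewed, at most 10 in all, crops included, and the job is handed in when it is done.

Besides the shell and the picture viewer there is one more tool, called after "Call:" in YAML: its name, and indented under it one key for each argument. jog_arm: Moves the arm, as the interface text tells. Its arguments: {"type":"object","properties":{"moves":{"type":"array"},"hand":{"type":"number"},"newtons":{"type":"number"}},"required":["moves"]}

```bash
ls; mkdir -p pics; cat > h.py <<'E'
import numpy as np, cv2, pickle
from cell import arm
from scipy.spatial.transform import Rotation as R
def snap(n,tag):
    d=arm.get_image(n); cv2.imwrite(f'pics/{tag}.png',d['color'][:,:,::-1]); pickle.dump(d,open(f'pics/{tag}.pkl','wb')); return d
def load(tag): return pickle.load(open(f'pics/{tag}.pkl','rb'))
def cloud(d):
    z=d['z_map']; v,u=np.mgrid[:z.shape[0],:z.shape[1]]
    P=np.stack([(u-d['cx'])/d['fx']*z,(v-d['cy'])/d['fy']*z,z],-1)
    M=cv2.Rodrigues(np.array(d['rvec'],float))[0]
    W=(P-np.array(d['tvec']).ravel())@M
    W[z<=0]=np.nan; return W
def st():
    s=arm.observe(); print({k:np.round(s[k],3) for k in('clock','joints','position','ee_rot','force','width','gripper_force')}); return s
E
python3 - <<'E'
from h import *
s=st()
print(R.from_rotvec(s['ee_rot']).as_matrix().round(3))
for n in('side','top'):
    d=snap(n,n+'0'); M=cv2.Rodrigues(np.array(d['rvec'],float))[0]; print(n,d['fx'],(-M.T@np.array(d['tvec']).ravel()).round(3),M[2].round(2))
E
```

```text
pics
{'clock': np.float64(0.0), 'joints': array([ 1.174,  0.435,  0.025,  1.574, -0.012,  1.134, -0.075]), 'position': array([ 0.181, -0.598,  0.237]), 'ee_rot': array([-3.106e+00, -4.600e-01,  1.000e-03]), 'force': array([-0.466,  0.035,  0.402]), 'width': np.float64(1.001), 'gripper_force': np.float64(0.0)}
[[ 0.957  0.29  -0.001]
 [ 0.29  -0.957  0.001]
 [-0.    -0.002 -1.   ]]
side 499.52723210340525 [0.448 0.943 1.194] [-0.01 -0.65 -0.76]
top 382.7897868568064 [0.214 0.036 1.333] [ 0.18 -0.02 -0.98]
```

View pics/side0.png

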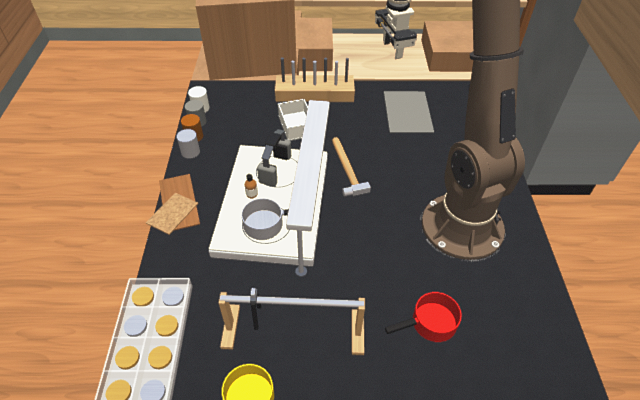

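View pics/top0.png

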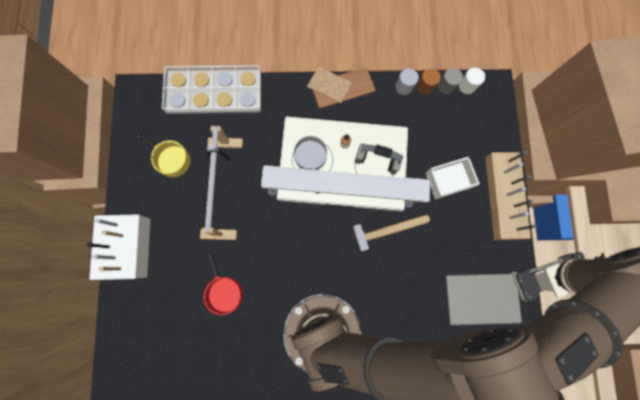

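The side view shows the steel pan at (262,219) on the +y ring, the muffs at (274,165) on the other ring, and the bottle at (251,186). The rail runs from (222,300) to (362,303), with the pliers at (254,295). The top view shows the pan at (311,153) and the muffs at (381,156).

These could be mistaken for the pan: red at top (222,296), yellow at top (170,158) and steel at (311,153). I choose the steel one. The muffs, rail and pliers each have only one candidate.

```bash
cat > meas.py <<'E'
from h import *
def circ(P):
    A=np.c_[2*P[:,:2],np.ones(len(P))]; c=np.linalg.lstsq(A,(P[:,:2]**2).sum(1),rcond=None)[0]
    return c[:2],np.sqrt(c[2]+c[:2]@c[:2])
def rect(P):
    return cv2.minAreaRect((P[:,:2]*1000).astype(np.float32))
def uvbox(W,C,box,zr=None,f=None):
    m=np.zeros(W.shape[:2],bool); u0,v0,u1,v1=box; m[v0:v1,u0:u1]=1
    m&=np.isfinite(W[...,2])
    if zr: m&=(W[...,2]>zr[0])&(W[...,2]<zr[1])
    if f is not None: m&=f(C.astype(int))
    return W[m]
E
python3 - <<'E'
from meas import *
T=load('top0');S=load('side0');WT=cloud(T);WS=cloud(S);CT,CS=T['color'],S['color']
print('bench z',np.nanmedian(WT[230:260,110:180,2]),np.nanmedian(WS[270:280,330:380,2]))
white=lambda C:C.min(-1)>150
for n,W,C,b in(('T',WT,CT,(265,105,425,220)),('S',WS,CS,(200,130,340,275))):
    P=uvbox(W,C,b,(.034,.046),white); print(n,'hob',rect(P),len(P),np.median(P[:,2]))
    P=uvbox(W,C,b,(.19,.24)); print('lamp',rect(P),np.median(P[:,2]))
for n,W,C,b in(('T',WT,CT,(285,130,335,175)),('S',WS,CS,(235,190,300,245))):
    P=uvbox(W,C,b,(.090,.106)); print(n,'pan rim',circ(P),len(P),P[:,2].max())
    P=uvbox(W,C,b,(.075,.105),lambda C:C.max(-1)<60); print('handle',len(P),P.mean(0) if len(P) else'',)
for n,W,C,b in(('T',WT,CT,(350,135,410,185)),('S',WS,CS,(250,130,300,190))):
    P=uvbox(W,C,b,(.13,.185)); print(n,'muffs high',len(P))
    P=P[P[:,2]>.16]; print(' crown',rect(P),np.median(P[:,2]),P[:,:2].mean(0))
    P=uvbox(W,C,b,(.06,.13)); print(' cups',rect(P),len(P),np.percentile(P[:,2],95))
for n,W,C,b in(('T',WT,CT,(195,120,235,245)),('S',WS,CS,(210,280,375,320))):
    P=uvbox(W,C,b,(.147,.16)); print(n,'rail',rect(P),len(P),np.percentile(P[:,2],[50,90]))
    P=uvbox(W,C,b,(.163,.2)); print(' pliers',len(P),P.mean(0) if len(P) else '',P.max(0) if len(P) else '')
for n,W,C,b in(('T',WT,CT,(335,130,358,152)),('S',WS,CS,(243,172,260,200))):
    P=uvbox(W,C,b,(.055,.14)); print(n,'bottle',P.min(0),P.max(0))
a=cv2.resize(CT[110:220,255:435],None,fx=4,fy=4,interpolation=2);b=cv2.resize(CS[130:280,200:350],(440,440),interpolation=2)
cv2.imwrite('pics/crop1.png',np.hstack([cv2.resize(a,(360,440) if 0 else (360,220)) if 0 else cv2.resize(a,(360,440)),b])[:,:,::-1])
E
```

```text
bench z 0.03044977893169459 0.001251314922686332
T hob ((581.8727416992188, -87.83377075195312), (437.4469299316406, 299.1313781738281), 83.946044921875) 5762 0.04049437952545233
lamp ((464.97271728515625, -72.57124328613281), (482.4919128417969, 66.11380767822266), 83.78746795654297) 0.22469911039050355
S hob ((572.597900390625, -135.83126831054688), (542.4947509765625, 298.54638671875), 83.64152526855469) 5771 0.04122079161782734
lamp ((469.36224365234375, -5.8364410400390625), (367.10125732421875, 65.24404907226562), 83.68666076660156) 0.22584534954476965
T pan rim (array([0.60366873, 0.02829351]), np.float64(0.05633637455599772)) 144 0.1036135730653572
handle 0 
S pan rim (array([0.59823212, 0.02980479]), np.float64(0.05720857619327283)) 285 0.10495818377635575
handle 13 [0.5328091  0.0211971  0.09224168]
T muffs high 402
 crown ((579.4500732421875, -201.09291076660156), (112.86808013916016, 34.937599182128906), 72.9163589477539) 0.17227400468372162 [ 0.57800824 -0.20105854]
 cups ((583.9679565429688, -183.21604919433594), (191.9828643798828, 65.34454345703125), 66.2244873046875)
[... 228 characters left out ...]
46752929688), (216.95648193359375, 61.36942672729492), 71.01421356201172) 714 0.12101025064842978
T rail ((506.3783874511719, 343.13623046875), (45.243289947509766, 343.80145263671875), 84.93595123291016) 551 [0.15325494 0.15666842]
 pliers 61 [0.59313454 0.33585208 0.17585336] [0.60140672 0.35399908 0.19028723]
S rail ((504.2125549316406, 347.91558837890625), (41.11968994140625, 343.6520080566406), 86.96415710449219) 984 [0.15386577 0.15723077]
 pliers 95 [0.59174713 0.34398843 0.17628924] [0.59985886 0.3605005  0.19045901]
T bottle [ 0.59872947 -0.13225966  0.05536344] [ 0.65978896 -0.07501585  0.1297614 ]
S bottle [ 0.61096162 -0.14399386  0.05516461] [ 0.66235718 -0.02145275  0.13179455]
```

View pics/crop1.png

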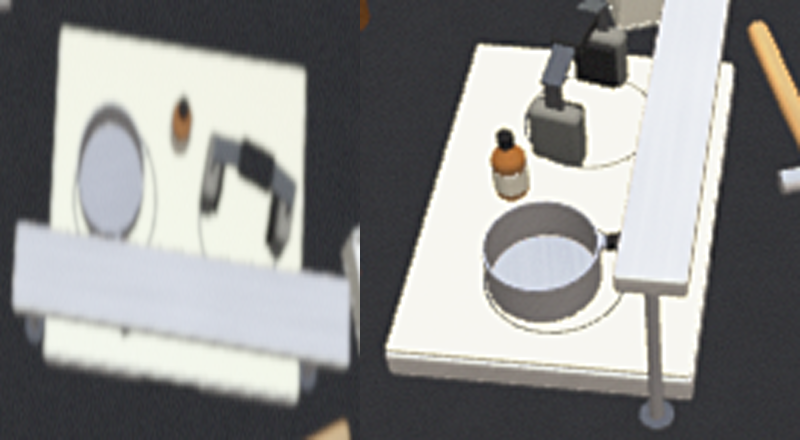

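The crop confirms the choice: the steel pan is at (110,170) left / (545,260) right, and its handle runs under the lamp. The muffs are at (255,165) and the bottle at (510,165). The jog only spins about the tool's z axis, so I can't tilt the tool. I'll slide the pan by gripping its far rim instead. First I'll refine the measurements.

```bash
python3 - <<'E'
from meas import *
T=load('top0');S=load('side0');WT=cloud(T);WS=cloud(S);CT,CS=T['color'],S['color']
c=np.array([.5822,-.0885]);th=np.deg2rad(-6.15);ex=np.array([np.cos(th),np.sin(th)]);ey=np.array([-ex[1],ex[0]])
H=lambda P:np.c_[(P[:,:2]-c)@ex,(P[:,:2]-c)@ey,P[:,2:]]
def pix(W,C,mask): 
    m=mask&np.isfinite(W[...,2]); return W[m],C[m]
for n,W,C in(('T',WT,CT),('S',WS,CS)):
    print('==',n)
    X=(W[...,:2]-c)@ex;Y=(W[...,:2]-c)@ey;Z=W[...,2];L=C.astype(int)
    # hob edges
    hob=(abs(Z-.041)<.006)&(L.min(-1)>150)&(abs(Y)<.23)&(abs(X)<.17)
    print('hob x',np.percentile(X[hob&(abs(Y)<.19)],[.3,99.7]).round(4),'y',np.percentile(Y[hob],[.3,99.7]).round(4))
    # edge orientation
    for lo,hi in((.15,.17),):
        ys=np.linspace(-.2,.2,21);e=[(y,X[hob&(abs(Y-y)<.01)].max()) for y in ys if (hob&(abs(Y-y)<.01)).any()]
        p=np.polyfit(*np.array(e).T,1);print(' back edge slope',p)
    # rings: dark thin on top
    for s in(1,-1):
        m=(abs(Z-.041)<.006)&(L.max(-1)<185)&(np.hypot(X,Y-.11*s)<.085)&(np.hypot(X,Y-.11*s)>.06)
        if m.sum()>10: print(' ring',s,m.sum(),circ(np.c_[X[m],Y[m]]))
    lam=(Z>.205)&(Z<.24)&(abs(Y)<.27)&(X<-.05)&(X>-.2); print(' lamp x',np.percentile(X[lam],[1,99]).round(4),'y',np.percentile(Y[lam],[.3,99.7]).round(4),'z',np.percentile(Z[lam],[50,98]).round(4))
    b=(Z>.06)&(Z<.13)&(np.hypot(X-.05,Y)<.04); print(' bottle lo',np.percentile(X[b],[2,98]).round(4),np.percentile(Y[b],[2,98]).round(4),b.sum(), 'top',Z[b].max())
    b&=(Z>.105); print(' bottle cap',X[b].mean(),Y[b].mean(),b.sum())
    r=(Z>.094)&(Z<.108)&(np.hypot(X-.015,Y-.115)<.07)&(np.hypot(X-.015,Y-.115)>.045)&(X>-.045); print(' pan rim H',circ(np.c_[X[r],Y[r]]),r.sum(),Z[r].max())
    h=(L.max(-1)<80)&(Z>.07)&(Z<.11)&(X<-.035)&(X>-.2)&(Y>.03)&(Y<.2); print(' handle pts',np.c_[X[h],Y[h],Z[h]].round(4)[:14].tolist())
    m=(Z>.167)&(Z<.18)&(abs(Y+.11)<.08)&(abs(X)<.05); P=W[m]; print(' crown',rect(P),m.sum(),np.percentile(Z[m],[50,90,98]).round(4))
    m=(Z>.05)&(Z<.18)&(abs(Y+.11)<.12)&(X>-.06)&(X<.07)&(Y<-.03); P=W[m]; print(' muffs all',rect(P),m.sum())
    m=(Z>.147)&(Z<.16)&(abs(W[...,1]-.345)<.06)&(W[...,0]>.36)&(W[...,0]<.56);P=W[m]
    p=np.polyfit(P[:,0],P[:,1],1); k=abs(P[:,1]-np.polyval(p,P[:,0]))<.012; p=np.polyfit(P[k,0],P[k,1],1); print(' rail y at .46',np.polyval(p,.46),'slope',np.rad2deg(np.arctan(p[0])),np.percentile(P[k,2],[50,95]))
    m=(Z>.163)&(Z<.2)&(abs(W[...,1]-.345)<.06)&(W[...,0]>.36)&(W[...,0]<.68);P=W[m];print(' pliers x',P[:,0].min(),P[:,0].max(),P[:,2].max())
    m=(Z>.12)&(Z<.152)&(abs(W[...,1]-.345)<.06)&(W[...,0]>.3)&(W[...,0]<.40); 
    if m.any(): print(' near post x',W[m][:,0].min(),W[m][:,0].max())
E
```

```text
== T
hob x [-0.1478  0.1467] y [-0.2154  0.2168]
 back edge slope [0.00093294 0.14701895]
 ring 1 22 (array([0.00961952, 0.11753348]), np.float64(0.05471704837358938))
 lamp x [-0.1508 -0.0869] y [-0.2469  0.2486] z [0.2247 0.2291]
 bottle lo [0.0452 0.0722] [-0.0154  0.0194] 128 top 0.12976140354335072
 bottle cap 0.06157517685908246 0.0017842899405017718 38
 pan rim H (array([0.00932319, 0.11846   ]), np.float64(0.056120425748260004)) 101 0.1036135730653572
 handle pts []
 crown ((579.1860961914062, -201.93716430664062), (84.69808959960938, 34.763031005859375), 73.23128509521484) 215 [0.174  0.1779 0.179 ]
 muffs all ((575.6422729492188, -200.94757080078125), (153.0548553466797, 55.27534103393555), 70.64033508300781) 736
 rail y at .46 0.34294731795982475 slope -2.878147070931891 [0.15338493 0.15730624]
 pliers x 0.5867854981154105 0.6014067175879123 0.1902872315167841
 near post x 0.33378929308641475 0.3997390882723075
== S
hob x [-0.1515  0.1438] y [-0.2145  0.2212]
 back edge slope [0.00221674 0.1439817 ]
 ring 1 45 (array([-0.00304616,  0.11337003]), np.float64(0.06970368243454
[... 522 characters left out ...]
.0951], [-0.0619, 0.0991, 0.0917], [-0.0647, 0.098, 0.0907], [-0.0577, 0.1079, 0.097], [-0.06, 0.105, 0.0939], [-0.0626, 0.1036, 0.0926], [-0.0578, 0.1093, 0.0943], [-0.0601, 0.1068, 0.0916], [-0.0628, 0.1055, 0.0904], [-0.057, 0.1068, 0.0867]]
 crown ((577.9967041015625, -197.60064697265625), (89.33831024169922, 35.27068328857422), 74.05509185791016) 181 [0.1743 0.1779 0.1795]
 muffs all ((575.7967529296875, -198.29391479492188), (155.4481658935547, 61.34550476074219), 71.4153823852539) 1055
 rail y at .46 0.3474144734735093 slope -2.8671260393153486 [0.15418836 0.15810624]
 pliers x 0.585112082968166 0.5998588571387707 0.1904590147461444
 near post x 0.33155563304001073 0.39880005265878843
```

Call:
jog_arm:
  moves:
    - [0, 0, -0.06, 0]
    - [0.05, -0.025, -0.1, -0.1]
    - [0.496, -0.266, -0.1, -0.99]
    - [0.496, -0.266, -0.1, -0.99]
    - [0.496, -0.266, -0.1, -0.99]
    - [0.496, -0.266, -0.1, -0.99]
    - [0.496, -0.266, -0.1, -0.99]
    - [0.496, -0.266, -0.1, -0.99]
    - [0.496, -0.266, -0.1, -0.99]
    - [0.496, -0.266, -0.1, -0.99]
    - [0.496, -0.266, -0.1, -0.99]
    - [0.496, -0.266, -0.1, -0.99]
    - [0.496, -0.266, -0.1, -0.99]
  hand: 0.075
  newtons: 30

```text
clock: 1.72
position: [0.5776, -0.202, 0.3375]
ee_rot: [2.519, 1.877, -0.002]
force: [0.8, -1.0, 1.0]
width: 0.818
gripper_force: 0.0
```

```bash
python3 - <<'E'
from meas import *
s=st(); M=R.from_rotvec(s['ee_rot']).as_matrix(); print(M.round(3), np.rad2deg(np.arctan2(M[1,1],M[0,1])))
T=load('top0')
Mt=cv2.Rodrigues(np.array(T['rvec'],float))[0];o=-Mt.T@np.array(T['tvec']).ravel()
L=T['color'].astype(int).max(-1); print(L[186:200,310:326])
for uv in((317.5,192),):
    d=Mt.T@np.array([(uv[0]-T['cx'])/T['fx'],(uv[1]-T['cy'])/T['fy'],1]); print(o+d*(.095-o[2])/d[2])
E
```

```text
{'clock': np.float64(1.725), 'joints': array([ 0.499,  0.384, -0.366,  1.424,  0.139,  1.36 , -0.162]), 'position': array([ 0.578, -0.202,  0.338]), 'ee_rot': array([ 2.519e+00,  1.877e+00, -2.000e-03]), 'force': array([ 0.768, -1.001,  0.951]), 'width': np.float64(0.818), 'gripper_force': np.float64(0.0)}
[[ 0.286  0.958 -0.001]
 [ 0.958 -0.286 -0.001]
 [-0.001 -0.001 -1.   ]] -16.59577934107628
[[228 227 227 227 227 227 227 227 227 226 227 227 227 227 227 226]
 [226 227 227 227 226 226 226 226 226 226 226 226 227 227 228 227]
 [225 225 226 226 226 227 226 225 225 225 226 226 226 227 227 226]
 [220 220 221 222 223 223 221 223 222 223 223 223 225 225 226 226]
 [202 204 205 206 209 208 207 208 211 213 215 217 218 220 222 222]
 [198 194 193 190 188 181 174 177 181 187 193 198 202 204 206 207]
 [222 218 216 209 199 176 149 139 147 163 181 193 194 196 193 192]
 [240 238 238 234 226 204 174 163 174 190 207 214 219 218 214 210]
 [246 245 245 244 241 231 216 215 222 229 234 238 239 238 237 236]
 [247 247 248 246 245 242 239 239 242 244 245 245 245 246 246 245]
 [247 248 247 247 247 247 246 245 246 247 247 246 247 246 247 247]
 [246 247 247 247 247 247 247 247 247 247 247 247 247 246 247 247]
 [246 246 246 247 247 247 247 246 247 247 246 247 247 246 247 246]
 [241 242 242 244 245 246 246 245 245 246 246 247 247 246 246 247]]
[0.46458262 0.00624804 0.095     ]
```

Call:
jog_arm:
  moves:
    - [0.002, 0.001, 0.05, 0]
    - [0.002, 0.001, 0.1, 0]
    - [0.002, 0.001, 0.13, 0]
    - [0.002, 0.001, 0.145, 0]
    - [0.002, 0.001, 0.155, 0]
    - [0.002, 0.001, 0.162, 0]
    - [0.002, 0.001, 0.162, 0]
    - [0.002, 0.001, 0.162, 0]

```text
clock: 2.72
position: [0.5807, -0.1985, 0.1765]
ee_rot: [2.516, 1.88, 0.001]
force: [0.7, 0.1, -0.5]
width: 0.815
gripper_force: 0.0
```

```bash
python3 - <<'E'
from meas import *
st()
T=snap('top','top1');S=snap('side','side1')
a=cv2.resize(T['color'][100:220,330:430],(366,440),interpolation=2);b=cv2.resize(S['color'][80:200,220:320],(366,440),interpolation=2)
cv2.imwrite('pics/crop2.png',np.hstack([a,b])[:,:,::-1])
E
```

```text
{'clock': np.float64(2.725), 'joints': array([ 0.487,  0.499, -0.356,  1.655,  0.197,  1.021, -0.219]), 'position': array([ 0.581, -0.198,  0.177]), 'ee_rot': array([2.516e+00, 1.880e+00, 1.000e-03]), 'force': array([ 0.701,  0.11 , -0.451]), 'width': np.float64(0.815), 'gripper_force': np.float64(0.0)}
```

View pics/crop2.png

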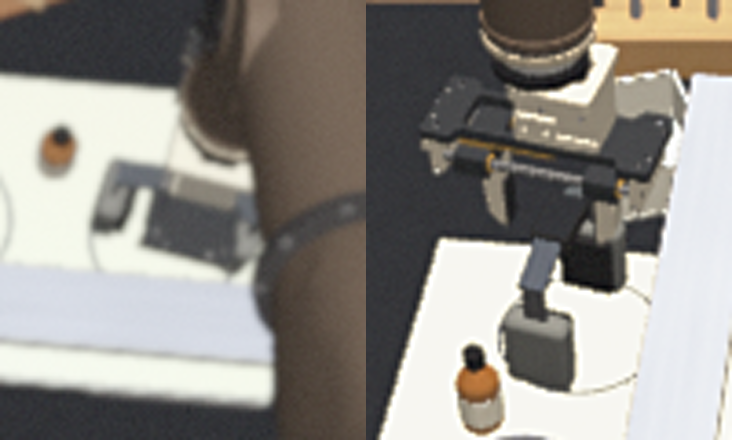

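The left part shows the gripper's body beside the lamp bar, clear of it. The right part shows the fingers at (495,205) and (605,215) on either side of the crown pad. Next I close and lift.

Call:
jog_arm:
  moves:
    - [0, -0.002, 0.001, 0]
    - [0, -0.002, 0.001, 0]
    - [0, -0.002, 0.001, 0]
    - [0, -0.002, 0.001, 0]
    - [0, -0.002, 0.001, 0]
    - [0, -0.002, 0.001, 0]
    - [0, -0.002, 0.001, 0]
    - [0, -0.002, 0.001, 0]
  hand: 0.02
  newtons: 25

```text
clock: 3.82
position: [0.5784, -0.1979, 0.1747]
ee_rot: [2.516, 1.881, 0.0]
force: [0.2, 0.6, -0.6]
width: 0.371
gripper_force: 24.7
```

Call:
jog_arm:
  moves:
    - [0, 0, -0.01, 0]
    - [0, 0, -0.03, 0]
    - [0, 0, -0.07, 0]
    - [0, 0, -0.12, 0]
    - [0, 0, -0.17, 0]
    - [0, 0, -0.22, 0]
    - [0, 0, -0.22, 0]
    - [0, 0, -0.22, 0]

```text
clock: 4.82
position: [0.5778, -0.1977, 0.394]
ee_rot: [-2.516, -1.88, 0.001]
force: [-0.5, 0.4, -3.2]
width: 0.37
gripper_force: 24.7
```

```bash
python3 - <<'E'
from meas import *
s=st();M=R.from_rotvec(s['ee_rot']).as_matrix();print(M.round(4)[:2,:2],np.rad2deg(np.arctan2(M[1,1],M[0,1])))
S=snap('side','side2');W=cloud(S);Z=W[...,2];p=s['position']
m=(Z>p[2]-.15)&(Z<p[2]+.006)&(np.hypot(W[...,0]-p[0],W[...,1]-p[1])<.12);P=W[m];print(len(P),P[:,2].min(),rect(P))
m&=Z<p[2]-.06;P=W[m];print('cups',P.mean(0),rect(P),P[:,2].min())
cv2.imwrite('pics/side2c.png',cv2.resize(S['color'][0:250,150:400],(600,600))[:,:,::-1])
E
```

```text
{'clock': np.float64(4.825), 'joints': array([ 0.488,  0.364, -0.368,  1.318,  0.129,  1.484, -0.156]), 'position': array([ 0.578, -0.198,  0.394]), 'ee_rot': array([-2.516e+00, -1.880e+00,  1.000e-03]), 'force': array([-0.525,  0.38 , -3.196]), 'width': np.float64(0.37), 'gripper_force': np.float64(24.721)}
[[ 0.283   0.9591]
 [ 0.9591 -0.283 ]] -16.440315023290676
1370 0.25907118334606394 ((576.8815307617188, -196.23651123046875), (153.71446228027344, 63.776771545410156), 72.62017059326172)
cups [ 0.57489845 -0.1826948   0.30391467] ((576.27392578125, -196.13507080078125), (153.91627502441406, 61.63005828857422), 72.24421691894531) 0.25907118334606394
```

View pics/side2c.png

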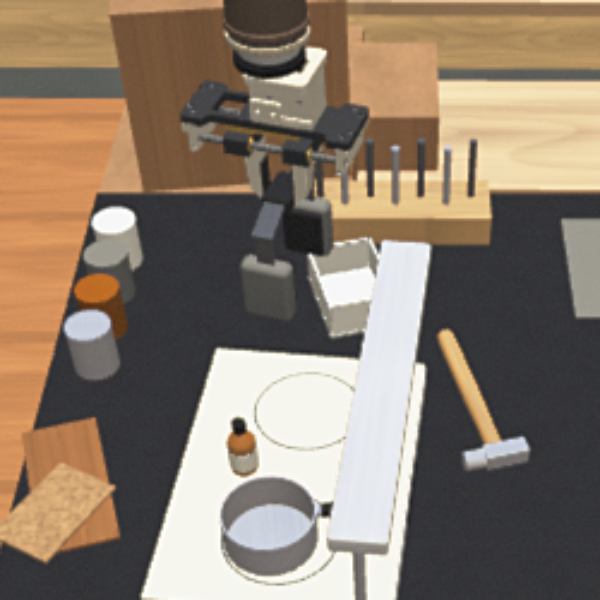

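The side crop shows the muffs hanging level from the fingers at (285,260), well clear of the bottle and lamp. Ring right is now empty at (310,410). Next I carry the muffs over to the rail.

Call:
jog_arm:
  moves:
    - [0.015, -0.008, 0, -0.007]
    - [0.049, -0.027, 0, -0.024]
    - [0.097, -0.054, 0, -0.047]
    - [0.146, -0.082, 0, -0.071]
    - [0.194, -0.109, 0, -0.095]
    - [0.243, -0.136, 0, -0.118]
    - [0.292, -0.163, 0, -0.142]
    - [0.34, -0.19, 0, -0.166]
    - [0.389, -0.217, 0, -0.19]
    - [0.437, -0.245, 0, -0.213]
    - [0.471, -0.264, 0, -0.23]
    - [0.486, -0.272, 0, -0.237]
    - [0.486, -0.272, 0, -0.237]
    - [0.486, -0.272, 0, -0.237]
    - [0.486, -0.272, 0, -0.237]

```text
clock: 6.75
position: [0.4559, 0.3437, 0.3947]
ee_rot: [2.279, 2.161, -0.0]
force: [0.0, -0.7, -3.0]
width: 0.364
gripper_force: 24.8
```

```bash
python3 - <<'E'
from meas import *
s=st();M=R.from_rotvec(s['ee_rot']).as_matrix();print(M.round(4)[:2,:2],np.rad2deg(np.arctan2(M[1,1],M[0,1])))
for n in('side','top'):
    S=snap(n,n+'3');W=cloud(S);Z=W[...,2];p=s['position']
    m=(Z>p[2]-.15)&(Z<p[2]-.03)&(np.hypot(W[...,0]-p[0],W[...,1]-p[1])<.12);P=W[m];print(n,len(P),P[:,2].min(),rect(P))
    m=(Z>.147)&(Z<.162)&(abs(W[...,1]-.345)<.03)&(W[...,0]>.36)&(W[...,0]<.56);P=W[m];
    if len(P)>20:
        q=np.polyfit(P[:,0],P[:,1],1);print('rail',np.polyval(q,p[0]),np.rad2deg(q[0]),len(P))
E
```

```text
{'clock': np.float64(6.75), 'joints': array([-0.267,  0.337, -0.668,  1.4  ,  0.208,  1.476, -0.98 ]), 'position': array([0.456, 0.344, 0.395]), 'ee_rot': array([ 2.279,  2.161, -0.   ]), 'force': array([ 0.048, -0.737, -3.019]), 'width': np.float64(0.364), 'gripper_force': np.float64(24.756)}
[[ 0.0527  0.9986]
 [ 0.9986 -0.0527]] -3.021713896303698
side 943 0.26307750266444874 ((455.3616027832031, 347.7351989746094), (142.86032104492188, 59.510284423828125), 85.2611083984375)
rail 0.3482140859747989 -2.8696971530715256 424Traceback (most recent call last):
  File "<stdin>", line 5, in <module>
    return umr_minimum(a, axis, None, out, keepdims, initial, where)
ValueError: zero-size array to reduction operation minimum which has no identity
```

Call:
jog_arm:
  moves:
    - [0.001, 0, 0.01, 0]
    - [0.001, 0, 0.04, 0]
    - [0.001, 0, 0.08, 0]
    - [0.001, 0, 0.12, 0]
    - [0.001, 0, 0.16, 0]
    - [0.001, 0, 0.19, 0]
    - [0.001, 0, 0.205, 0]
    - [0.001, 0, 0.213, 0]
    - [0.001, 0, 0.215, 0]
    - [0.001, 0, 0.216, 0]
    - [0.001, 0, 0.217, 0]
    - [0.001, 0, 0.217, 0]
    - [0.001, 0, 0.217, 0]

```text
clock: 8.48
position: [0.4552, 0.3463, 0.1779]
ee_rot: [2.276, 2.165, 0.0]
force: [-0.6, -0.7, -1.4]
width: 0.366
gripper_force: 24.8
```

Call:
jog_arm:
  moves:
    - [0, 0, 0.001, 0]
    - [0, 0, 0.002, 0]
    - [0, 0, 0.003, 0]
    - [0, 0, 0.004, 0]
    - [0, 0, 0.004, 0]
    - [0, 0, 0.004, 0]

```text
clock: 9.22
position: [0.4551, 0.3463, 0.1737]
ee_rot: [2.276, 2.165, -0.0]
force: [-0.4, -0.0, -2.3]
width: 0.371
gripper_force: 24.8
```

```bash
python3 - <<'E'
from meas import *
st(); S=snap('side','side4')
cv2.imwrite('pics/side4c.png',cv2.resize(S['color'][220:400,190:400],(700,600),interpolation=2)[:,:,::-1])
E
```

```text
{'clock': np.float64(9.225), 'joints': array([-0.299,  0.49 , -0.627,  1.746,  0.332,  1.013, -1.098]), 'position': array([0.455, 0.346, 0.174]), 'ee_rot': array([ 2.276,  2.165, -0.   ]), 'force': array([-0.424, -0.013, -2.291]), 'width': np.float64(0.371), 'gripper_force': np.float64(24.755)}
```

View pics/side4c.png

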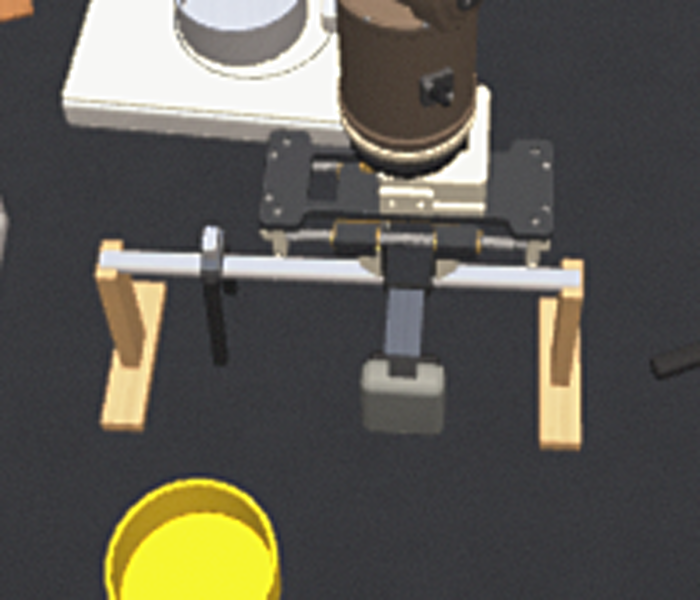

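The crop shows the band across the bar at (410,265), a cup on the near side, and the pliers untouched at (212,260). The force still shows most of the weight, so I lower a little further.

Call:
jog_arm:
  moves:
    - [0, 0, 0.0005, 0]
    - [0, 0, 0.001, 0]
    - [0, 0, 0.0015, 0]
    - [0, 0, 0.002, 0]
    - [0, 0, 0.002, 0]

```text
clock: 9.9
position: [0.4552, 0.3464, 0.1725]
ee_rot: [2.276, 2.165, 0.001]
force: [-1.2, -2.3, 6.7]
width: 0.367
gripper_force: 24.8
```

Call:
jog_arm:
  moves:
    - [0, 0, -0.0005, 0]
    - [0, 0, -0.0005, 0]
    - [0, 0, -0.0005, 0]
    - [0, 0, -0.0005, 0]
    - [0, 0, -0.0005, 0]
  hand: 0.058

```text
clock: 10.52
position: [0.4551, 0.3463, 0.1721]
ee_rot: [-2.276, -2.165, 0.0]
force: [0.6, -0.7, -0.1]
width: 0.629
gripper_force: 0.0
```

Call:
jog_arm:
  moves:
    - [0, 0, -0.01, 0]
    - [0, 0, -0.03, 0]
    - [0, 0, -0.07, 0]
    - [0, 0, -0.12, 0]
    - [0, 0, -0.12, 0]

```text
clock: 11.15
position: [0.4562, 0.3483, 0.297]
ee_rot: [2.276, 2.165, 0.012]
force: [-0.5, 0.4, -0.7]
width: 0.633
gripper_force: 0.0
```

```bash
python3 - <<'E'
from meas import *
s=st();M=R.from_rotvec(s['ee_rot']).as_matrix();print(M.round(4)[:2,:2],np.rad2deg(np.arctan2(M[1,1],M[0,1])))
S=snap('side','side5')
W=cloud(S);m=(W[...,2]>.16)&(W[...,2]<.19)&(abs(W[...,1]-.347)<.06)&(W[...,0]<.52);print('crown',rect(W[m]),np.median(W[m][:,2]))
cv2.imwrite('pics/side5c.png',cv2.resize(S['color'][130:370,190:400],(525,600),interpolation=2)[:,:,::-1])
E
```

```text
{'clock': np.float64(11.15), 'joints': array([-0.268,  0.384, -0.665,  1.578,  0.247,  1.257, -1.022]), 'position': array([0.456, 0.348, 0.297]), 'ee_rot': array([2.276, 2.165, 0.012]), 'force': array([-0.539,  0.376, -0.745]), 'width': np.float64(0.633), 'gripper_force': np.float64(0.0)}
[[ 0.0499  0.9987]
 [ 0.9987 -0.0499]] -2.86088494145644
crown ((452.1170959472656, 348.04888916015625), (89.79816436767578, 83.4694595336914), 45.98594284057617) 0.17164960303112586
```

View pics/side5c.png

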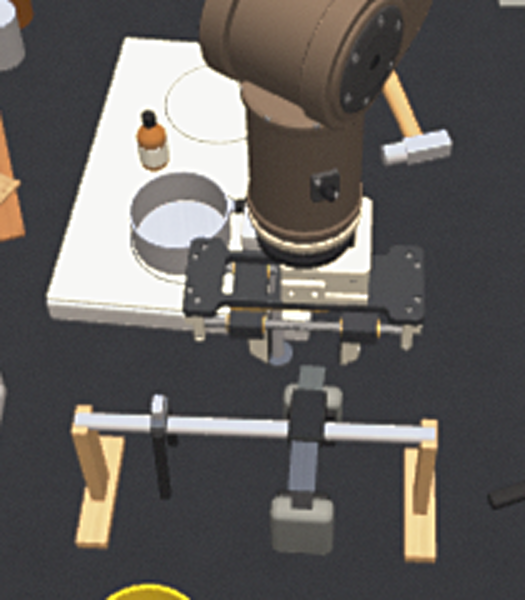

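The muffs hang astride the bar at (308,415), a cup on each side and clear of the pliers. The fingers are free above. Now I go to the pan's far rim.

Call:
jog_arm:
  moves:
    - [-0.01, 0.007, 0, -0.007]
    - [-0.05, 0.036, 0, -0.035]
    - [-0.1, 0.073, 0, -0.07]
    - [-0.15, 0.109, 0, -0.104]
    - [-0.2, 0.145, 0, -0.14]
    - [-0.25, 0.182, 0, -0.173]
    - [-0.285, 0.207, 0, -0.2]
    - [-0.3, 0.218, 0, -0.207]
    - [-0.3, 0.218, 0, -0.207]
    - [-0.3, 0.218, 0, -0.207]
    - [-0.3, 0.218, 0.05, -0.207]
    - [-0.3, 0.218, 0.1, -0.207]
    - [-0.3, 0.218, 0.1, -0.207]
    - [-0.3, 0.218, 0.1, -0.207]
  hand: 0.045

```text
clock: 12.95
position: [0.6584, 0.0374, 0.1945]
ee_rot: [2.038, 2.39, 0.003]
force: [0.1, 0.0, 0.8]
width: 0.492
gripper_force: 0.0
```

```bash
python3 - <<'E'
from meas import *
s=st();M=R.from_rotvec(s['ee_rot']).as_matrix();print(M.round(4)[:2,:2],np.rad2deg(np.arctan2(M[1,1],M[0,1])))
S=snap('side','side6');T=snap('top','top6')
cv2.imwrite('pics/c6.png',cv2.resize(S['color'][90:260,190:340],(529,600),interpolation=2)[:,:,::-1])
E
```

```text
{'clock': np.float64(12.95), 'joints': array([ 0.223,  0.594, -0.576,  1.5  ,  0.341,  1.146, -0.256]), 'position': array([0.658, 0.037, 0.194]), 'ee_rot': array([2.038, 2.39 , 0.003]), 'force': array([0.053, 0.045, 0.83 ]), 'width': np.float64(0.492), 'gripper_force': np.float64(0.0)}
[[-0.1578  0.9875]
 [ 0.9875  0.1578]] 9.081106525765842
```

View pics/c6.png

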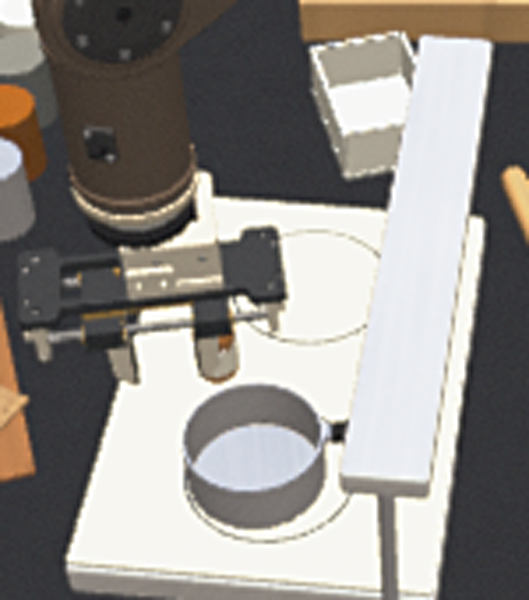

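The view shows the gripper above the pan's back rim, with fingers at (120,365) and (215,355) on either side of the wall. The ring ahead is clear. Next I lower and grip gently.

Call:
jog_arm:
  moves:
    - [0.001, 0, 0.02, 0]
    - [0.001, 0, 0.05, 0]
    - [0.001, 0, 0.075, 0]
    - [0.001, 0, 0.09, 0]
    - [0.001, 0, 0.098, 0]
    - [0.001, 0, 0.101, 0]
    - [0.001, 0, 0.101, 0]
    - [0.001, 0, 0.101, 0]

```text
clock: 14.05
position: [0.6581, 0.0368, 0.0919]
ee_rot: [2.04, 2.388, 0.001]
force: [-0.4, -0.5, -0.1]
width: 0.489
gripper_force: 0.0
```

Call:
jog_arm:
  moves:
    - [0, 0, 0, 0]
    - [0, 0, 0, 0]
    - [0, 0, 0, 0]
    - [0, 0, 0, 0]
    - [0, 0, 0, 0]
    - [0, 0, 0, 0]
  hand: 0
  newtons: 20

```text
clock: 14.8
position: [0.6575, 0.0367, 0.0912]
ee_rot: [-2.04, -2.389, 0.0]
force: [-1.4, -0.6, -0.1]
width: 0.03
gripper_force: 20.0
```

```bash
python3 - <<'E'
from meas import *
s=st();M=R.from_rotvec(s['ee_rot']).as_matrix();print(M.round(4)[:2,:2],np.rad2deg(np.arctan2(M[1,1],M[0,1])))
c=np.array([.5822,-.0885]);th=np.deg2rad(-6.15);ex=np.array([np.cos(th),np.sin(th)]);ey=np.array([-ex[1],ex[0]])
S=snap('side','side7');W=cloud(S);X=(W[...,:2]-c)@ex;Y=(W[...,:2]-c)@ey;Z=W[...,2]
r=(Z>.094)&(Z<.108)&(np.hypot(X-.01,Y-.12)<.07)&(np.hypot(X-.01,Y-.12)>.045)&(X>-.045)&(X<.035); print(' pan rim H',circ(np.c_[X[r],Y[r]]),r.sum())
print('tcp H',(s['position'][:2]-c)@ex,(s['position'][:2]-c)@ey)
E
```

```text
{'clock': np.float64(14.8), 'joints': array([ 0.201,  0.693, -0.536,  1.602,  0.409,  0.961, -0.314]), 'position': array([0.658, 0.037, 0.091]), 'ee_rot': array([-2.04 , -2.389,  0.   ]), 'force': array([-1.377, -0.601, -0.11 ]), 'width': np.float64(0.03), 'gripper_force': np.float64(20.0)}
[[-0.1562  0.9877]
 [ 0.9877  0.1562]] 8.987325542450654
 pan rim H (array([0.00574209, 0.12032015]), np.float64(0.05577792642112232)) 73
tcp H 0.06146518543073212 0.13255501585563562
```

Call:
jog_arm:
  moves:
    - [0, 0, 0.001, 0]
    - [0, 0, 0.001, 0]
    - [-0.0005, -0.003, 0.001, 0.02]
    - [-0.0012, -0.0085, 0.001, 0.053]
    - [-0.002, -0.014, 0.001, 0.088]
    - [-0.003, -0.02, 0.001, 0.125]
    - [-0.004, -0.026, 0.001, 0.163]
    - [-0.005, -0.032, 0.001, 0.2]
    - [-0.006, -0.038, 0.001, 0.238]
    - [-0.0065, -0.041, 0.001, 0.257]
    - [-0.0068, -0.0422, 0.001, 0.264]
    - [-0.0068, -0.0422, 0.001, 0.264]
    - [-0.0068, -0.0422, 0.001, 0.264]
  newtons: 50

```text
clock: 16.48
position: [0.6183, 0.0235, 0.0911]
ee_rot: [2.337, 2.097, 0.004]
force: [4.2, -0.6, 7.0]
width: 0.025
gripper_force: 50.0
```

```bash
cat > chk.py <<'E'
from meas import *
import sys
s=st();M=R.from_rotvec(s['ee_rot']).as_matrix();print(M.round(4)[:2,:2],np.rad2deg(np.arctan2(M[1,1],M[0,1])))
c=np.array([.5822,-.0885]);th=np.deg2rad(-6.15);ex=np.array([np.cos(th),np.sin(th)]);ey=np.array([-ex[1],ex[0]])
t=(s['position'][:2]-c);t=np.array([t@ex,t@ey]);print('tcp H',t)
g=t-np.array([.0566,0])
for n in('side','top'):
    S=snap(n,n+sys.argv[1]);W=cloud(S);X=(W[...,:2]-c)@ex;Y=(W[...,:2]-c)@ey;Z=W[...,2];d=np.hypot(X-g[0],Y-g[1])
    r=(Z>.092)&(Z<.108)&(d<.07)&(d>.045)&(X<g[0]+.03)&(X>-.085)
    if r.sum()>10: print(n,'pan rim H',circ(np.c_[X[r],Y[r]]),r.sum(),'z',np.percentile(Z[r],[50,90]).round(4))
    L=S['color'].max(-1)
    h=(L<80)&(Z>.08)&(Z<.11)&(X<g[0]-.05)&(X>g[0]-.16)&(abs(Y-g[1])<.06)
    if h.sum()>3:
        P=np.c_[X[h],Y[h]]; q=np.polyfit(P[:,0],P[:,1],1) ; print(n,'handle',h.sum(),P.mean(0),P[:,0].min(),P[:,0].max(),'slope deg',np.rad2deg(np.arctan(q[0])))
    b=(Z>.105)&(Z<.135)&(np.hypot(X-.061,Y-.004)<.03)&(S['color'].max(-1)<90); print(n,'bottle cap',X[b].mean(),Y[b].mean(),b.sum())
E
python3 chk.py 8
```

```text
{'clock': np.float64(16.475), 'joints': array([ 0.198,  0.624, -0.48 ,  1.716,  0.356,  0.886, -0.541]), 'position': array([0.618, 0.023, 0.091]), 'ee_rot': array([2.337, 2.097, 0.004]), 'force': array([ 4.194, -0.619,  7.05 ]), 'width': np.float64(0.025), 'gripper_force': np.float64(50.008)}
[[ 0.1077  0.9942]
 [ 0.9942 -0.1077]] -6.185615294726506
tcp H [0.02387749 0.11519309]
side pan rim H (array([-0.03355018,  0.11762258]), np.float64(0.05588771491911282)) 62 z [0.0973 0.1011]
side handle 71 [-0.16225325  0.11978478] -0.17698344637250113 -0.14286401158489254 slope deg 5.076557078925898
side bottle cap nan nan 0
top pan rim H (array([-0.029834  ,  0.11543911]), np.float64(0.05631171442194403)) 31 z [0.0978 0.1008]
top handle 29 [-0.16138213  0.11560943] -0.17327626054721118 -0.13409033395643147 slope deg -1.6761008194347964
top bottle cap nan nan 0chk.py:15: RuntimeWarning: Mean of empty slice.
  b=(Z>.105)&(Z<.135)&(np.hypot(X-.061,Y-.004)<.03)&(S['color'].max(-1)<90); print(n,'bottle cap',X[b].mean(),Y[b].mean(),b.sum())
  ret = ret.dtype.type(ret / rcount)
```

Call:
jog_arm:
  moves:
    - [-0.003, 0, 0, 0]
    - [-0.009, 0, 0, 0]
    - [-0.019, 0, 0, 0]
    - [-0.03, 0, 0, 0]
    - [-0.042, 0, 0, 0]
    - [-0.054, 0, 0, 0]
    - [-0.066, 0, 0, 0]
    - [-0.078, 0, 0, 0]
    - [-0.09, 0, 0, 0]
    - [-0.102, 0, 0, 0]
    - [-0.112, 0, 0, 0]
    - [-0.118, 0, 0, 0]
    - [-0.12, 0, 0, 0]
    - [-0.12, 0, 0, 0]

```text
clock: 18.32
position: [0.6045, -0.0928, 0.0911]
ee_rot: [-2.335, -2.099, -0.005]
force: [-0.7, 6.7, 9.4]
width: 0.029
gripper_force: 50.0
```

```bash
python3 -W ignore chk.py 9
```

```text
{'clock': np.float64(18.325), 'joints': array([ 0.394,  0.616, -0.484,  1.732,  0.352,  0.879, -0.347]), 'position': array([ 0.605, -0.093,  0.091]), 'ee_rot': array([-2.335, -2.099, -0.005]), 'force': array([-0.716,  6.69 ,  9.41 ]), 'width': np.float64(0.029), 'gripper_force': np.float64(50.021)}
[[ 0.1058  0.9944]
 [ 0.9944 -0.1058]] -6.075734614792205
tcp H [ 0.02265448 -0.00187412]
side pan rim H (array([-0.03480267,  0.00067865]), np.float64(0.055916721281351306)) 75 z [0.0967 0.101 ]
side handle 68 [-0.16208269  0.00453896] -0.1782850269912726 -0.1442832182794086 slope deg 2.0027909459846454
side bottle cap 0.061652573674820674 0.008373039795867376 20
top pan rim H (array([-0.03138742, -0.00083394]), np.float64(0.05604733758589701)) 29 z [0.0987 0.1012]
top handle 37 [-0.16168475  0.00058607] -0.17534208816946795 -0.1334801712163614 slope deg -1.048262439040765
top bottle cap nan nan 0
```

Call:
jog_arm:
  moves:
    - [-0.004, 0, 0, 0]
    - [-0.012, 0, 0, 0]
    - [-0.023, 0, 0, 0]
    - [-0.035, 0, 0, 0]
    - [-0.047, 0, 0, 0]
    - [-0.059, 0, 0, 0]
    - [-0.071, 0, 0, 0]
    - [-0.082, 0.004, 0, 0]
    - [-0.09, 0.01, 0, 0]
    - [-0.097, 0.017, 0, 0]
    - [-0.102, 0.024, 0, 0]
    - [-0.105, 0.029, 0, 0]
    - [-0.106, 0.031, 0, 0]
    - [-0.106, 0.031, 0, 0]
    - [-0.106, 0.031, 0, 0]

```text
clock: 20.3
position: [0.6202, -0.2007, 0.0906]
ee_rot: [-2.33, -2.096, 0.004]
force: [-12.4, 8.8, 20.6]
width: 0.029
gripper_force: 50.8
```

```bash
python3 -W ignore chk.py 10
```

```text
{'clock': np.float64(20.3), 'joints': array([ 0.533,  0.674, -0.472,  1.617,  0.354,  0.945, -0.167]), 'position': array([ 0.62 , -0.201,  0.091]), 'ee_rot': array([-2.33 , -2.096,  0.004]), 'force': array([-12.374,   8.842,  20.559]), 'width': np.float64(0.029), 'gripper_force': np.float64(50.834)}
[[ 0.1057  0.9944]
 [ 0.9944 -0.1057]] -6.065968188134335
tcp H [ 0.04981179 -0.10745344]
side pan rim H (array([-0.00718386, -0.10422999]), np.float64(0.05617185393683746)) 170 z [0.0998 0.1048]
side handle 4 [-0.14668441 -0.10039843] -0.1468297314814689 -0.1464292630105045 slope deg -83.0402246572462
side bottle cap 0.06068397136178643 0.0072687168418222176 28
top pan rim H (array([-0.00336572, -0.10559626]), np.float64(0.05638758377392567)) 66 z [0.1005 0.1061]
top handle 4 [-0.13957211 -0.10246267] -0.1434090477893169 -0.13700010550753974 slope deg 14.357714647742089
top bottle cap 0.06094969603549557 0.002323011196482562 10
```

Call:
jog_arm:
  moves:
    - [0, 0, -0.0007, 0]
    - [0, 0, -0.0015, 0]
    - [0, 0, -0.0015, 0]
    - [0, 0, -0.0015, 0]

```text
clock: 20.9
position: [0.623, -0.2043, 0.0912]
ee_rot: [-2.336, -2.098, 0.001]
force: [-1.2, 2.2, -0.6]
width: 0.027
gripper_force: 50.0
```

Call:
jog_arm:
  moves:
    - [-0.001, 0, 0, 0]
    - [-0.002, 0.001, 0, 0]
    - [-0.003, 0.002, 0, 0]
    - [-0.003, 0.002, 0, 0]
    - [-0.003, 0.002, 0, 0]

```text
clock: 21.52
position: [0.6255, -0.208, 0.0917]
ee_rot: [2.337, 2.099, -0.0]
force: [-0.7, 0.3, -3.2]
width: 0.027
gripper_force: 50.0
```

```bash
python3 -W ignore chk.py 11
```

```text
{'clock': np.float64(21.525), 'joints': array([ 0.537,  0.678, -0.468,  1.605,  0.357,  0.945, -0.161]), 'position': array([ 0.625, -0.208,  0.092]), 'ee_rot': array([ 2.337,  2.099, -0.   ]), 'force': array([-0.69 ,  0.341, -3.209]), 'width': np.float64(0.027), 'gripper_force': np.float64(49.997)}
[[ 0.1069  0.9943]
 [ 0.9943 -0.1069]] -6.139292696892297
tcp H [ 0.05584096 -0.11417127]
side pan rim H (array([-0.00243147, -0.11201045]), np.float64(0.05587807527605166)) 136 z [0.096  0.1011]
side bottle cap 0.06069523345768783 0.007232993923180196 28
top pan rim H (array([ 0.00166188, -0.11320714]), np.float64(0.055959442044484976)) 66 z [0.0974 0.1019]
top bottle cap 0.06005661548218346 0.002493391278140218 10
```

Call:
jog_arm:
  moves:
    - [0, 0, 0.0005, 0]
    - [0.001, 0, 0.0007, 0]
    - [0.002, 0, 0.0007, 0]
    - [0.0035, -0.001, 0.0007, 0]
    - [0.004, -0.001, 0.0007, 0]
    - [0.004, -0.001, 0.0007, 0]
    - [0.004, -0.001, 0.0007, 0]

```text
clock: 22.5
position: [0.6248, -0.2037, 0.0912]
ee_rot: [2.337, 2.099, -0.0]
force: [-0.6, -2.2, 2.1]
width: 0.028
gripper_force: 50.0
```

```bash
python3 -W ignore chk.py 12
```

```text
{'clock': np.float64(22.5), 'joints': array([ 0.532,  0.676, -0.469,  1.61 ,  0.357,  0.941, -0.167]), 'position': array([ 0.625, -0.204,  0.091]), 'ee_rot': array([ 2.337,  2.099, -0.   ]), 'force': array([-0.59 , -2.2  ,  2.121]), 'width': np.float64(0.028), 'gripper_force': np.float64(50.009)}
[[ 0.1068  0.9943]
 [ 0.9943 -0.1068]] -6.1315431812984516
tcp H [ 0.05474672 -0.10997722]
side pan rim H (array([-0.00380225, -0.10865411]), np.float64(0.055970913541233555)) 124 z [0.0963 0.1007]
side bottle cap 0.06089672218957999 0.006570942218229447 28
top pan rim H (array([ 0.00083692, -0.10971877]), np.float64(0.05619872913375436)) 58 z [0.0973 0.1003]
top bottle cap 0.06006766903740786 0.002490554041910718 10
```

Call:
jog_arm:
  moves:
    - [0, 0, 0, 0]
    - [0, 0, 0, 0]
    - [0, 0, 0, 0]
    - [0, 0, 0, 0]
    - [0, 0, 0, 0]
  hand: 0.045
  newtons: 20

```text
clock: 23.22
position: [0.6249, -0.2037, 0.091]
ee_rot: [-2.337, -2.099, -0.0]
force: [-0.3, -0.4, -0.2]
width: 0.477
gripper_force: 0.0
```

Call:
jog_arm:
  moves:
    - [0, 0, -0.015, 0]
    - [0, 0, -0.05, 0]
    - [0, 0.01, -0.1, 0]
    - [0, 0.05, -0.15, 0]
    - [0, 0.1, -0.2, 0]
    - [0, 0.13, -0.22, 0]
    - [0, 0.13, -0.22, 0]
    - [0, 0.13, -0.22, 0]

```text
clock: 24.22
position: [0.7534, -0.2172, 0.3107]
ee_rot: [-2.336, -2.099, 0.001]
force: [0.1, -0.1, 0.6]
width: 0.489
gripper_force: 0.0
```

```bash
python3 -W ignore - <<'E'
from meas import *
st()
c=np.array([.5822,-.0885]);th=np.deg2rad(-6.15);ex=np.array([np.cos(th),np.sin(th)]);ey=np.array([-ex[1],ex[0]])
S=snap('side','sideF');T=snap('top','topF')
for n,D in(('S',S),('T',T)):
    W=cloud(D);X=(W[...,:2]-c)@ex;Y=(W[...,:2]-c)@ey;Z=W[...,2];L=D['color'].astype(int);d=np.hypot(X,Y+.108)
    r=(Z>.092)&(Z<.108)&(d<.07)&(d>.045)&(X>-.045);
    if r.sum()>10: print(n,'pan',circ(np.c_[X[r],Y[r]]),r.sum())
    h=(L.max(-1)<80)&(Z>.08)&(Z<.11)&(X<-.055)&(X>-.16)&(abs(Y+.108)<.05); print(' handle',h.sum(),X[h].mean(),Y[h].mean())
# top handle tip by darkness along lamp front edge: intersect z=.095
M=cv2.Rodrigues(np.array(T['rvec'],float))[0];t=np.array(T['tvec']).ravel()
G=T['color'].astype(float).max(-1)
for x in(-.139,-.143,-.147,-.15):
  row=[]
  for y in np.arange(-.14,-.075,.004):
    w=np.r_[c+x*ex+y*ey,.095];p=M@w+t;u=p[0]/p[2]*T['fx']+T['cx'];v=p[1]/p[2]*T['fy']+T['cy'];row.append(int(G[int(round(v)),int(round(u))]))
  print(x,row)
a=cv2.resize(S['color'][90:370,170:390],(471,600),interpolation=2);b=cv2.resize(T['color'][110:220,335:435],(320,600),interpolation=2)
cv2.imwrite('pics/final.png',np.hstack([a,b])[:,:,::-1])
E
```

```text
{'clock': np.float64(24.225), 'joints': array([ 0.409,  0.733, -0.463,  0.922,  0.304,  1.545, -0.061]), 'position': array([ 0.753, -0.217,  0.311]), 'ee_rot': array([-2.336e+00, -2.099e+00,  1.000e-03]), 'force': array([ 0.092, -0.104,  0.628]), 'width': np.float64(0.489), 'gripper_force': np.float64(0.0)}
S pan (array([-0.00219697, -0.10839322]), np.float64(0.056168848453618525)) 153
 handle 1 -0.14364745081809346 -0.10047206746146561
T pan (array([ 0.00092018, -0.10952181]), np.float64(0.056195644590718775)) 95
 handle 2 -0.13555563296944284 -0.10949240062358866
-0.139 [247, 248, 248, 248, 240, 218, 169, 115, 68, 179, 229, 246, 248, 248, 248, 248, 248]
-0.143 [246, 247, 248, 248, 243, 231, 207, 181, 185, 211, 231, 245, 248, 248, 248, 248, 248]
-0.147 [239, 246, 247, 248, 247, 243, 235, 229, 229, 235, 244, 247, 248, 247, 248, 247, 248]
-0.15 [233, 246, 248, 247, 247, 246, 245, 244, 244, 244, 246, 247, 247, 247, 247, 247, 247]
```

View pics/final.png

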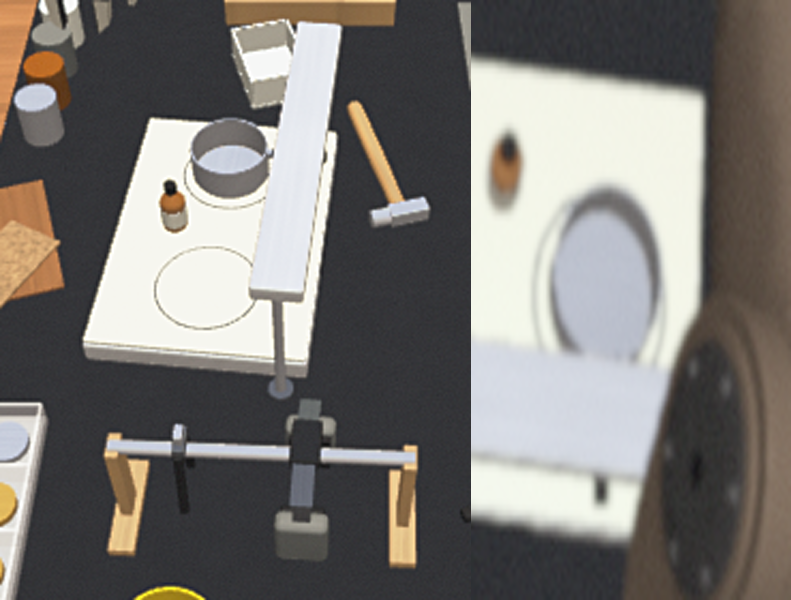

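The final view shows the pan inside the far ring at (230,160). The tip of its handle sticks out straight toward the front at (600,488) in the right part, in line with the pan's centre to within about 0.1°. The bottle, pliers, hammer and tub look undisturbed, and the muffs still hang astride the bar.

```bash
python3 -c "
from cell import arm
print(arm.sign_off())"
```

```text
the job is handed in; nothing more can be done
None
```

The job is handed in at about 24 s: the ear defenders hang astride the free part of the rail, and the pan sits about 2 mm off centre in the other ring with its handle pointing straight to the front. I slid the pan by gripping its far rim because the tool could not be tilted to reach the handle, and near the end the gripper briefly carried about 3 N of its 4.4 N weight.

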